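# Load two slide cassettes into a spring-loaded magazine

### The job

Load the two white slide cassettes from the loading deck into the spring-loaded column at the deck's end: one after the other, slide a cassette over the column against the back stop and press it straight down until both catches snap shut over its top. At the end both cassettes lie level in the column, one on the other, held down by the catches alone, and the objects standing around are left where they are.

Things in the scene. Friction and masses are not known exactly. Their poses are not given: they have to be found in the camera images.
- magazine: Grey metal slide magazine fixed to the bench, base 150 x 284 mm. Origin: centre of the base's underside. Along its y: flat loading deck, top 95 mm above the origin, from y = 132 (open end) to -51.5 mm, where a steep bevel falls to -55.5; then the column mouth to -124.5; then the back stop, 25 mm above deck height. Two rails, inner faces at x = +-46.5 mm, rise 10.5 mm above deck and mouth.
- throat (a point): Centre of the column mouth (93 mm across x 69 mm) at deck height: magazine frame (0, -90, 95) mm. Axes as the magazine's; cassettes slide along -y. The column walls below are flush with the rails and the back stop.
- deck_end (a point): Middle of the open end edge of the deck: magazine frame (0, 132, 95) mm; from there to the mouth the direction is the magazine's -y.
- cassette_1: White plastic closed slide cassette, a box 90 (x, across the deck) x 66 (y, along the deck) x 26 (z) mm, 0.08 to 0.17 kg, loose. Origin: centre of its underside. It starts on the deck between the rails, the one nearer the column.
- cassette_2: Same as cassette_1; it starts on the deck behind it, nearer the open end, 0 to 45 mm from it. Pushing it along pushes cassette_1 ahead of it; sliding both takes less than 6 N.
- platform (a joint): Sprung platform (aluminium, 88 x 64 mm) that fills the column mouth, m below its upper stop. 0: its top lies flush with the deck. The spring (120 N/m, about 4 N at 0, 13 N at the bottom) pushes up; bottom stop at 0.077. It reads about 0.038 with one cassette latched, 0.064 with two.
- catch_near (a joint): Sprung catch in the column side at the magazine's -x (robot side), m pushed outward: 0 shut, 0.009 limit, about 1 N. Its nose, 24 mm wide (mid-side), stands 5.5 mm into the mouth; the sloped top starts at deck height, the flat underside is 12 mm below the deck. A cassette pressed down pushes it out about 4 mm; once the cassette's top is below it, it snaps back over it.
- catch_far (a joint): The same catch, mirrored, at the magazine's +x side. Press some 3 to 5 mm beyond the latching depth (cassette top 12 mm below the deck); it takes 10 to 22 N. A cassette slid over the shut catches rests on them about 3 mm below the deck; pressed down, it pushes the first one further down.
- dropper: White dropper bottle 38 x 38 x 90 mm, loose bystander. Origin: centre of its underside.
- beaker: Beaker, 96 mm across, 100 mm high, loose bystander. Origin: centre of its underside.
- marker: Marker pen lying on the bench, 131 mm, loose bystander. Origin: centre of its underside.
Not all that is in view belongs to the job. Leave any pink or turquoise look-alike of the cassette_1 alone. What is shaped like the cassette_2 but green is not meant.

How it is judged:
By the outcome, as a careful person would: the job done as asked, in the order asked, and still so for the second after the job is handed in, with the robot touching nothing.
It also fails if it takes over 58 s, if anything falls off the work surface, if the arm or the gripper's body presses on something with over 40 N, if the wrist force passes 120 N, or if a joint passes its speed limit or range.

### The arm

A 6-joint arm with a two-finger parallel gripper is mounted at the origin on a cart in front of the work surface, level with it; the furniture and walls round the work are solid. World frame = base frame: x ahead of the robot, y to its left, z up, the work surface at z = 0. Lengths are in m, angles in rad, forces in N, time in s.
With the tool pointing down it reaches from about 0.35 to 0.775 m from the base axis. Payload 5.5 kg.
Tool frame: the origin (TCP) lies where the fingers leave the gripper's body, on its centre line; the fingertips stand env.tip_reach ahead of it and the grasp point (between the pads) lies 54 mm ahead of it (env.tip_reach is the distance from the TCP to the fingertips, in m); z points along the fingers, y is the line along which they close (so a half turn about z gives the same grasp; the last joint's range is limited). The gripper opens to 85 mm and grips with 20 to 120 N. Pads are 22 mm wide; open, the fingers measure 114 mm over their backs; the gripper's body (76 mm by 85 mm) begins 54 mm behind the grasp point. The pads swing forward as they close: fully open they stand 13 mm farther back than shut.
Start: joints at [1.177, 0.313, 0.046, 1.304, 0, 1.431], TCP at [0.144, 0.557, 0.304] pointing down, gripper open.
Joint ranges: [-2.76, 2.76], [-0.86, 1.69], [-1.03, 1.26], [-2.2, 2.34], [-1.47, 1.5], [-3.14, 3.14]. Speed limits (rad/s): [2.57, 2.57, 3.14, 3.14, 3.14, 3.14].

### API

Orientations are given as a unit quaternion [w, x, y, z].
In Python, from workcell import status, optics, hand_in, env gives the robot as it stands.
- The arm moves only by the shell command python3 -m handwheel 'ROWS' [FORCE]. ROWS is a JSON object whose one key "deltas" holds a list of rows, each a list of 5 numbers: the opening, from -1 (shut) to 1 (fully open), then the shift along the tool's x, y, z in units of 40 mm (1.0 is 40 mm), then the turn about the tool's z in units of 10 degrees (1.0 is 10 degrees). In form: {"deltas": [[jaw, x, y, z, roll], ...]}. A call has 1 to 20 rows; each row shifts and turns the commanded pose from where the row before left it, along the tool's axes as they then stand; what a row does not reach is not made up. A row lasts 1/8 s, in which the tool goes at most 62.5 mm and 10.7 degrees, less where a joint would pass 70% of its speed; a pose out of reach is approached as far as the arm can. A call is refused whole if a number of a shift passes 1 or a number of a turn 1, either way. A call with a gripper value outside its range is refused whole. The fingers move at their own pace and stop on an object; FORCE is the grip in N (left out, the last holds). Time passes only in rows, so rows that do not move let the fingers close. It gives the time, the measured TCP pose, the force, the opening and the grip force at its end, in the units of the state.
- status.get_state(): the state, without advancing time (a new reading comes with each control period).
- optics.read_camera(name): name is "side" or "top"; returns a dict with "frame" (480x640x3 uint8, red, green, blue), "depth" (480x640 float32, m along the optical axis (not along the pixel's ray), 0 where there is no reading), "vfov" (degrees; the focal length in pixels is half the picture's height over the tangent of half this angle, whatever the lens; pixels are square), "cx", "cy" (the principal point, pixels), "origin" and "attitude" of the camera in the world. Camera axes: x right, y down, z forward; pixel columns grow to the right and rows downward; lengths in m; the calibration is good to about 2 mm. A picture is of the moment at which its call begins.
- hand_in(): hands the job in; it is judged then, once.
The state is a dict: "clock": time; "joint_pos": joint angles; "qvel": joint speeds; "tau": joint torques, N m; "tcp_pos": TCP position; "orientation": TCP orientation; "wrist_force": force on the tool from outside, world axes, zero at the start; "ft_torque": the same for the moment, N m; "finger_gap": finger opening in m; "grip_force": force on a finger pad.
Only numpy, scipy, OpenCV 4.12 (cv2) and the standard library are available. Lean on these libraries where they do the work, as an engineer would, in place of code of your own. Each camera call takes 0.05 s, during which the arm holds its last target. There are 200 camera calls.

## Working session

There is one attempt and no reset: what is moved stays moved. The work goes in short steps, Python scripts to look and compute and a shell command to move; the robot and the scene stay as the last step left them, time stands still between calls to the robot, and variables do not carry over. Pictures are saved under pics/ and viewed, at most 10 in all, crops included, and the job is handed in when it is done.

```bash
mkdir -p pics; ls; cat > h.py <<'E'
import numpy as np, cv2
from scipy.spatial.transform import Rotation as R
from workcell import status, optics, env
def cam(n):
    d=optics.read_camera(n); q=d["attitude"]
    q=np.array(q,float)
    M=R.from_quat(q[[1,2,3,0]]).as_matrix() if q.size==4 else q.reshape(3,3)
    f=240/np.tan(np.radians(d["vfov"])/2)
    v,u=np.mgrid[:480,:640]
    ray=np.stack([(u-d["cx"])/f,(v-d["cy"])/f,np.ones_like(u,float)],-1)
    P=(ray*d["depth"][...,None])@M.T+np.array(d["origin"])
    P[d["depth"]==0]=np.nan
    return d,P,ray@M.T
E
python3 - <<'E'
from h import *
for n in("top","side"):
    d,P,_=cam(n); cv2.imwrite(f"pics/{n}0.png",d["frame"][...,::-1]); print(n,d["origin"],d["attitude"],d["vfov"],d["cx"],d["cy"])
s=status.get_state(); print(s); print(env.tip_reach)
E
```

```text
pics
top [ 0.43862959 -0.01731011  1.4904382 ] [-0.02861669  0.71578518 -0.69760125  0.0136071 ] 51.422042295192014 323.33428943487786 254.06248982205202
side [ 0.13976157 -1.25363451  0.8570962 ] [-0.4861944   0.85872412 -0.14534993  0.07128326] 43.34621629700352 325.097728862104 243.75382851471045
{'clock': 0.1, 'joint_pos': array([ 1.17739599e+00,  3.13953092e-01,  4.50967157e-02,  1.30361916e+00,
       -1.17075003e-05,  1.43117711e+00]), 'qvel': array([-5.00175396e-04, -1.86830666e-03,  2.32335362e-03,  2.58804508e-05,
       -2.87663618e-04, -1.66679677e-03]), 'tau': array([ 4.46629841e-03, -4.81722021e+01,  2.99244118e+01,  1.26314425e-02,
       -7.26011490e-05, -8.60183007e-06]), 'tcp_pos': array([0.14425339, 0.55625876, 0.30308383]), 'orientation': array([-2.15476276e-04,  1.26550270e-01,  9.91959840e-01, -8.11504947e-04]), 'wrist_force': array([ 0.1466968 ,  0.28911065, -0.49593825]), 'ft_torque': array([ 0.00453384,  0.0493618 , -0.0194453 ]), 'grip_force': 0.0, 'finger_gap': 0.08562596800041646}
0.0726
```

View pics/top0.png

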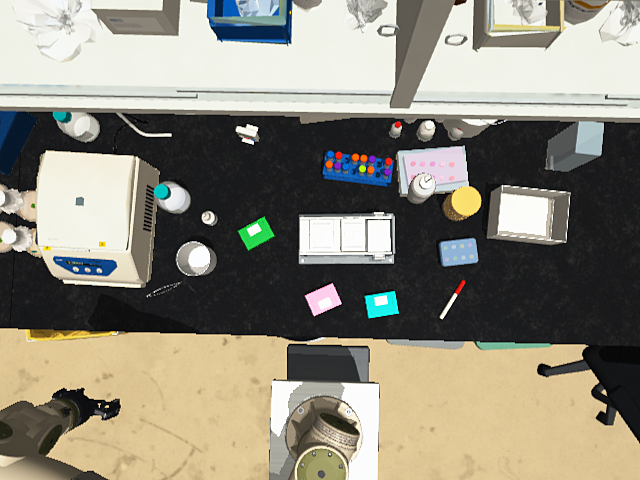

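View pics/side0.png

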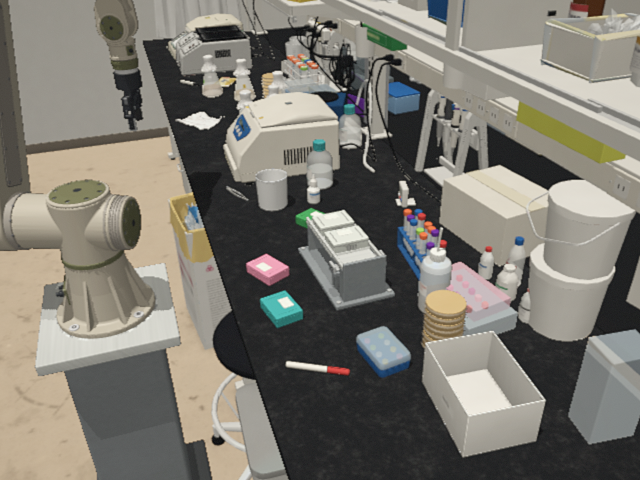

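The top view shows the magazine at about (347,238), with its open end at the left and the column and back stop at the right (~380–393). Cassettes are at about (321,236) and (353,236). The pink (323,299), turquoise (381,304) and green (256,233) boxes are look-alikes to leave alone. I'll enlarge this area and measure it.

```bash
python3 - <<'E'
from h import *
d,P,_=cam("top"); z=P[...,2]
c=d["frame"][195:280,285:410,::-1]; cv2.imwrite("pics/crop1.png",cv2.resize(c,None,fx=6,fy=6,interpolation=cv2.INTER_NEAREST))
np.set_printoptions(precision=3,suppress=True,linewidth=200)
print("row238 z",[(u,round(float(P[238,u,1])*1000),round(float(z[238,u])*1000)) for u in range(296,400,2)])
print("col352",[(v,round(float(P[v,352,0])*1000),round(float(z[v,352])*1000)) for v in range(206,270,2)])
roi=np.zeros(z.shape,bool); roi[200:272,290:402]=1
for lo,hi,n in((.003,.2,"all"),(.09,.2,"upper"),(.112,.14,"cass+stop")):
    m=roi&(z>lo)&(z<hi); 
    k,l,st,ce=cv2.connectedComponentsWithStats(m.astype(np.uint8))
    for i in range(1,k):
        if st[i,4]>60:
            q=P[l==i]; r=cv2.minAreaRect(q[:,:2].astype(np.float32)*1000); print(n,st[i],r,np.median(q[:,2]))
E
```

```text
row238 z [(296, 99, 3), (298, 93, 2), (300, 80, 96), (302, 75, 94), (304, 69, 100), (306, 64, 91), (308, 58, 95), (310, 51, 124), (312, 45, 117), (314, 40, 124), (316, 34, 124), (318, 29, 123), (320, 23, 119), (322, 18, 121), (324, 12, 120), (326, 7, 122), (328, 1, 121), (330, -4, 120), (332, -10, 120), (334, -15, 95), (336, -21, 98), (338, -27, 94), (340, -32, 92), (342, -37, 124), (344, -43, 123), (346, -48, 126), (348, -54, 119), (350, -59, 124), (352, -65, 121), (354, -70, 120), (356, -76, 119), (358, -82, 117), (360, -87, 121), (362, -92, 123), (364, -98, 123), (366, -105, 89), (368, -111, 95), (370, -116, 96), (372, -122, 96), (374, -127, 95), (376, -133, 99), (378, -139, 96), (380, -144, 99), (382, -150, 94), (384, -156, 92), (386, -161, 91), (388, -166, 100), (390, -173, 87), (392, -176, 112), (394, -181, 116), (396, -200, 3), (398, -207, -1)]
col352 [(206, 675, -1), (208, 669, -1), (210, 661, 6), (212, 656, 5), (214, 649, 11), (216, 642, 12), (218, 623, 111), (220, 617, 119), (222, 611, 122), (224, 605, 122), (226, 600, 117), (228, 594, 118), (230, 588, 123), (232, 584, 114)
[... 363 characters left out ...]
1094), (183.15040588378906, 310.1609191894531), 2.700176477432251) 0.0968925412201509
upper [ 300  216   96   41 3424] ((572.4950561523438, -51.07679748535156), (109.58790588378906, 263.64251708984375), 1.7022440433502197) 0.1099088863477744
cass+stop [310 219  24  34 778] ((572.0100708007812, 19.44192886352539), (92.20841217041016, 63.77894592285156), 1.439502239227295) 0.12120321124429623
cass+stop [341 219  24  33 790] ((575.1907958984375, -66.30902862548828), (89.70588684082031, 63.920467376708984), 1.3382835388183594) 0.12109056695792975
cass+stop [392 220   4  34  91] ((573.94287109375, -178.1821746826172), (91.79800415039062, 8.161084175109863), 2.5122358798980713) 0.11561115872060279
```

View pics/crop1.png

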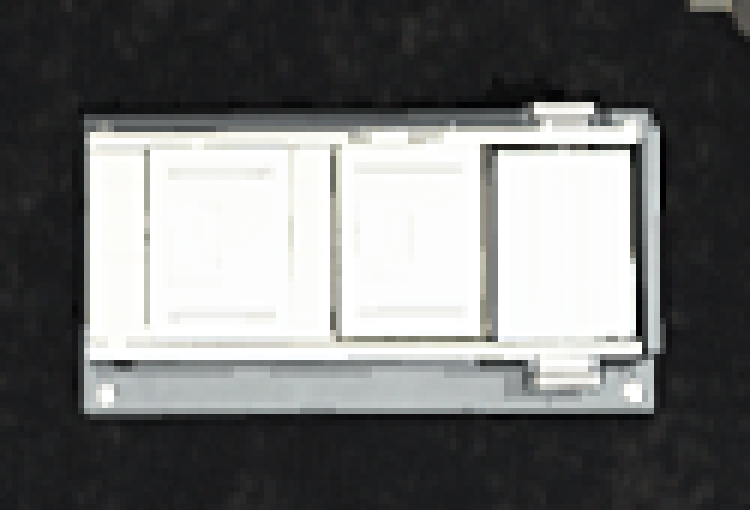

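The crop confirms two plain white cassettes between the rails: cassette_2 at about (321,236) and cassette_1 at (353,236). The platform and mouth are at (379,236), with the catches at (379,213) and (379,257). The gap between the cassettes is about 19 mm, too narrow for a finger. Next I'll refine the magazine pose.

```bash
cat >> h.py <<'E'
def pix2plane(d,ray,uv,z):
    o=np.array(d["origin"]); uv=np.atleast_2d(uv).astype(np.float32)
    r=np.stack([cv2.remap(ray[...,i].astype(np.float32),uv[:,:1],uv[:,1:],cv2.INTER_LINEAR)[:,0] for i in range(3)],-1)
    return o+r*((z-o[2])/r[:,2])[:,None]
E
python3 - <<'E'
from h import *
d,P,ray=cam("top"); z=P[...,2]; g=cv2.cvtColor(d["frame"],cv2.COLOR_RGB2GRAY).astype(int)
m=np.zeros(z.shape,bool); m[200:272,290:402]=1; m&=(z>.06)
far=[];near=[]
for u in range(304,390):
    if 368<=u<=390: continue
    v=np.where(m[:,u])[0]; far.append((u,v[0]-.5)); near.append((u,v[-1]+.5))
L=[]
for n,e in(("far",far),("near",near)):
    p=pix2plane(d,ray,e,.1055); vx,vy,x0,y0=cv2.fitLine(p[:,:2].astype(np.float32),cv2.DIST_HUBER,0,.01,.01).ravel()
    print(n,"yaw",np.degrees(np.arctan2(-vx/vy,1)),"x at y=-.05",x0+vx/vy*(-.05-y0)); 
for n,i,zz in(("open end",0,.095),("stop back",-1,.12)):
    e=[]
    for v in range(224,250):
        u=np.where(m[v])[0]; e.append((u[i]+(-.5 if i==0 else .5),v))
    p=pix2plane(d,ray,e,zz); print(n,p.mean(0))
# grey edges along rows: gradient peaks
row=g[228:246].mean(0); gr=np.diff(row)
print([(u,int(row[u]),tuple(np.round(pix2plane(d,ray,[(u+.5,237)],.121)[0,1:2]*1000))) for u in range(295,400) if abs(gr[u])>12])
E
```

```text
far yaw 2.627489 x at y=-.05 0.62726647
near yaw 1.4400063 x at y=-.05 0.5214362
open end [0.56952006 0.08179288 0.095     ]
stop back [ 0.57356035 -0.18173067  0.12      ]
[(298, 21, (np.float64(83.0),)), (299, 136, (np.float64(80.0),)), (308, 254, (np.float64(55.0),)), (309, 186, (np.float64(52.0),)), (332, 252, (np.float64(-11.0),)), (333, 238, (np.float64(-14.0),)), (339, 255, (np.float64(-30.0),)), (340, 164, (np.float64(-33.0),)), (341, 187, (np.float64(-36.0),)), (364, 255, (np.float64(-99.0),)), (365, 163, (np.float64(-102.0),)), (367, 128, (np.float64(-108.0),)), (389, 255, (np.float64(-168.0),)), (390, 150, (np.float64(-171.0),)), (391, 25, (np.float64(-173.0),)), (392, 117, (np.float64(-176.0),)), (394, 197, (np.float64(-182.0),))]
```

The magazine yaw is about 2.0° and the throat is near (0.578, -0.140, 0.095). Cassette_2's rear face is at y≈0.052. All of this agrees with the given sizes. Moving over behind cassette_2.

```bash
python3 -m handwheel '{"deltas": [[0,-0.95,-0.63,0,0],[0,-0.95,-0.63,0,0],[0,-0.95,-0.63,0,0],[0,-0.95,-0.63,0,0],[0,-0.95,-0.63,0,0],[0,-0.95,-0.63,0,0],[0,-0.95,-0.63,0,0],[0,-0.95,-0.63,0,0],[0,-0.95,-0.63,0,0],[0,-0.95,-0.63,0,0],[0,-0.95,-0.63,0,0],[0,-0.95,-0.63,0,0],[0,-0.95,-0.63,0,0],[0,-0.94,-0.66,0,0]]}' 40; python3 -m handwheel '{"deltas": [[0,0,0,0,1],[0,0,0,0,1],[0,0,0,0,1],[0,0,0,0,1],[0,0,0,0,1],[0,0,0,0,1],[0,0,0,0,1],[0,0,0,0,0.34],[0,0,0,0,0]]}'
cat > st.py <<'E'
from h import *
s=status.get_state(); M=R.from_quat(s["orientation"][[1,2,3,0]]).as_matrix()
np.set_printoptions(precision=4,suppress=True)
print("t",s["clock"],"tcp",s["tcp_pos"],"F",s["wrist_force"],"gap",s["finger_gap"],"yawY",np.degrees(np.arctan2(M[1,1],M[0,1])),"tilt",M[:,2],"q6",s["joint_pos"][5])
E
python3 st.py
```

```text
clock: 1.95
tcp_pos: [0.5709, 0.0793, 0.3037]
orientation: [-0.0, 0.127, 0.992, 0.0]
wrist_force: [0.5, 0.2, 0.6]
finger_gap: 0.0428
grip_force: 0.0
clock: 3.08
tcp_pos: [0.57, 0.0805, 0.3037]
orientation: [-0.0, 0.694, 0.72, -0.0]
wrist_force: [-0.0, 0.5, -0.3]
finger_gap: 0.0424
grip_force: 0.0
t 3.075 tcp [0.57   0.0805 0.3037] F [-0.0313  0.5145 -0.3414] gap 0.04238838806672109 yawY 2.100600599134579 tilt [-0.0005  0.0001 -1.    ] q6 1.534939385306593
```

```bash
python3 -m handwheel '{"deltas": [[0,0,0,0.8,0],[0,0,0,0.8,0],[0,0,0,0.8,0],[0,0,0,0.6,0],[0,0,0,0.14,0],[0,0,0,0,0]]}'; python3 - <<'E'
from h import *
d,P,_=cam("side"); cv2.imwrite("pics/side1.png",cv2.resize(d["frame"][170:320,270:430,::-1],None,fx=4,fy=4,interpolation=cv2.INTER_CUBIC))
E
```

```text
clock: 3.82
tcp_pos: [0.5702, 0.0805, 0.1785]
orientation: [-0.0, 0.694, 0.72, -0.0]
wrist_force: [-0.2, 0.3, 0.5]
finger_gap: 0.0427
grip_force: 0.0
```

View pics/side1.png

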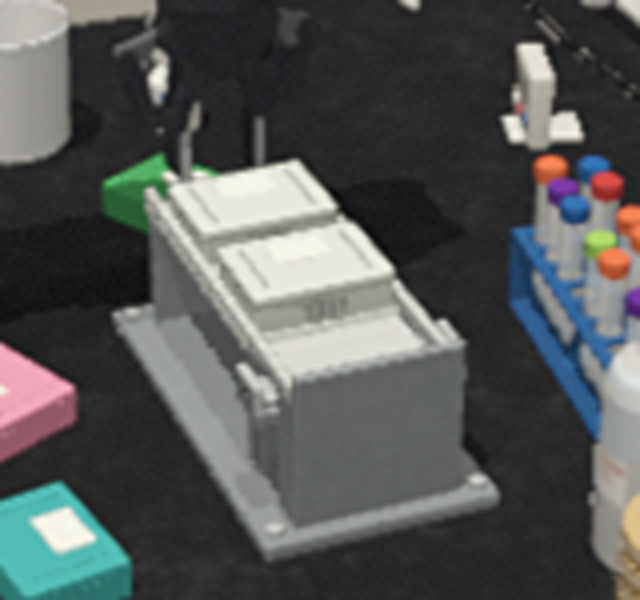

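The side view shows both fingers standing behind cassette_2's rear face at about (220,145) in the crop, with the mouth clear. Pushing.

```bash
python3 -m handwheel '{"deltas": [[0,-0.2,0,0.1,0],[0,-0.2,0,0,0],[0,-0.2,0,0,0],[0,-0.2,0,0,0],[0,-0.2,0,0,0],[0,-0.2,0,0,0],[0,-0.2,0,0,0],[0,-0.2,0,0,0],[0,-0.2,0,0,0],[0,-0.2,0,0,0],[0,-0.2,0,0,0],[0,-0.2,0,0,0],[0,-0.15,0,0,0]]}';python3 -m handwheel '{"deltas": [[0,-0.1,0,0,0],[0,0,0,0,0]]}'
```

```text
clock: 5.5
tcp_pos: [0.5738, -0.022, 0.1743]
orientation: [-0.0, 0.694, 0.72, 0.0]
wrist_force: [-0.2, 2.4, 1.9]
finger_gap: 0.0423
grip_force: 1.0
clock: 5.75
tcp_pos: [0.5738, -0.026, 0.1741]
orientation: [0.0, 0.695, 0.719, -0.0]
wrist_force: [0.5, 0.4, -0.4]
finger_gap: 0.0421
grip_force: 0.0
```

```bash
python3 -m handwheel '{"deltas": [[0,-0.05,0,0,0],[0,-0.05,0,0,0]]}';python3 -m handwheel '{"deltas": [[0,-0.05,0,0,0]]}';python3 -m handwheel '{"deltas": [[0,-0.05,0,0,0]]}'; python3 st.py
```

```text
clock: 6.0
tcp_pos: [0.5739, -0.0293, 0.1741]
orientation: [-0.0, 0.694, 0.72, -0.0]
wrist_force: [-0.5, 1.2, -0.4]
finger_gap: 0.0424
grip_force: 0.6
clock: 6.12
tcp_pos: [0.574, -0.0314, 0.1741]
orientation: [-0.0, 0.694, 0.72, -0.0]
wrist_force: [-0.3, 1.0, 0.1]
finger_gap: 0.0428
grip_force: 0.5
clock: 6.25
tcp_pos: [0.5742, -0.033, 0.1742]
orientation: [-0.001, 0.694, 0.72, 0.001]
wrist_force: [1.0, 6.8, -0.6]
finger_gap: 0.0429
grip_force: 3.4
t 6.25 tcp [ 0.5742 -0.033   0.1742] F [ 0.996   6.8052 -0.6022] gap 0.042862265245897306 yawY 2.0785738596467573 tilt [ 0.0001  0.0017 -1.    ] q6 1.3369290855112188
```

Stop contact at TCP y=-0.033 against a predicted -0.0315, so cassette_1 is at the back stop. Backing off, lifting, moving over its centre and checking the view.

```bash
python3 -m handwheel '{"deltas": [[0,0.2,0,0,0],[0,0,0,-0.7,0],[0,0,0,-0.7,0],[0,0,0,0,0]]}'; python3 - <<'E'
from h import *
d,P,_=cam("side"); cv2.imwrite("pics/side2.png",cv2.resize(d["frame"][170:320,270:430,::-1],None,fx=4,fy=4,interpolation=cv2.INTER_CUBIC))
E
```

```text
clock: 6.75
tcp_pos: [0.5753, -0.0256, 0.2328]
orientation: [0.002, 0.694, 0.72, 0.001]
wrist_force: [1.1, -0.6, -1.0]
finger_gap: 0.0429
grip_force: 0.0
```

View pics/side2.png

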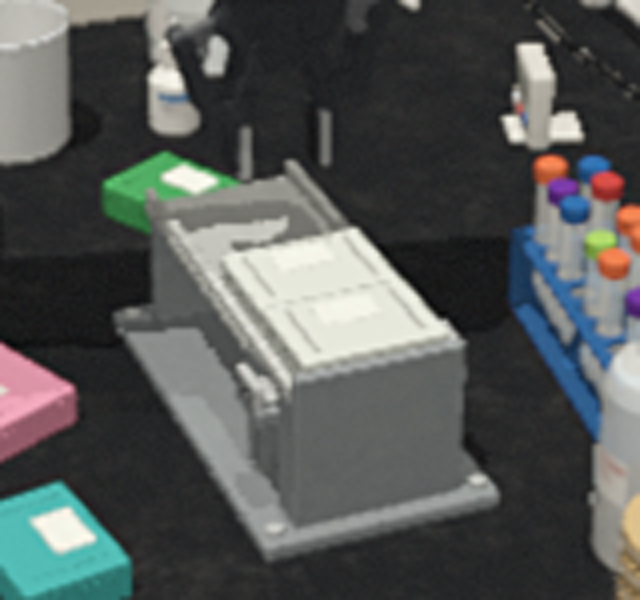

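Both cassettes are together against the back stop: cassette_1 at about (350,315) in the crop, cassette_2 behind it. Moving over cassette_1 and down to contact.

```bash
python3 -m handwheel '{"deltas": [[0,-0.7,0,0,0],[0,-0.7,0,0,0],[0,-0.7,0,0,0],[0,-0.7,0,0,0],[0,-0.1,0,0,0],[0,0,0,0.5,0],[0,0,0,0.2,0],[0,0,0,0,0]]}'; python3 -m handwheel '{"deltas": [[0,0,0,0.1,0],[0,0,0,0.1,0]]}';python3 -m handwheel '{"deltas": [[0,0,0,0.1,0],[0,0,0,0.1,0]]}';python3 st.py
```

```text
clock: 7.8
tcp_pos: [0.5774, -0.1405, 0.2012]
orientation: [-0.001, 0.694, 0.72, -0.0]
wrist_force: [0.5, 0.4, 0.6]
finger_gap: 0.0427
grip_force: 0.0
clock: 8.05
tcp_pos: [0.5784, -0.1413, 0.1946]
orientation: [0.0, 0.694, 0.72, 0.0]
wrist_force: [0.4, -0.6, -0.9]
finger_gap: 0.0422
grip_force: 0.0
clock: 8.3
tcp_pos: [0.5782, -0.1414, 0.1867]
orientation: [0.0, 0.694, 0.72, 0.0]
wrist_force: [-1.0, 0.1, 4.9]
finger_gap: 0.043
grip_force: 2.8
t 8.3 tcp [ 0.5782 -0.1414  0.1867] F [-1.0002  0.0894  4.8543] gap 0.04302486902051804 yawY 2.0598184989242925 tilt [ 0.0009 -0.0001 -1.    ] q6 1.1601611305604576
```

```bash
python3 -m handwheel '{"deltas": [[0,0,0,0.1,0],[0,0,0,0.1,0],[0,0,0,0.1,0],[0,0,0,0.1,0]]}'|grep -E "pos|wrist"; python3 -m handwheel '{"deltas": [[0,0,0,0.1,0],[0,0,0,0.1,0],[0,0,0,0.1,0]]}'|grep -E "pos|wrist";for i in 1 2; do :; done; python3 -m handwheel '{"deltas": [[0,0,0,0.1,0]]}'|grep -E "pos|wrist"; python3 -m handwheel '{"deltas": [[0,0,0,0.1,0]]}'|grep -E "pos|wrist";python3 -m handwheel '{"deltas": [[0,0,0,0.1,0]]}'|grep -E "pos|wrist"; python3 -m handwheel '{"deltas": [[0,0,0,0,0]]}'|grep -E "pos|wrist"
```

```text
tcp_pos: [0.5787, -0.1414, 0.1711]
wrist_force: [-0.2, 1.5, 7.0]
tcp_pos: [0.5787, -0.1414, 0.1593]
wrist_force: [-1.4, 1.3, 7.8]
tcp_pos: [0.5787, -0.1414, 0.1553]
wrist_force: [-0.7, 1.2, 8.6]
tcp_pos: [0.5787, -0.1414, 0.1514]
wrist_force: [-1.2, 1.1, 8.3]
tcp_pos: [0.5787, -0.1414, 0.1474]
wrist_force: [-1.4, 1.2, 8.5]
tcp_pos: [0.5787, -0.1415, 0.1472]
wrist_force: [-1.1, 1.1, 6.8]
```

```bash
python3 -m handwheel '{"deltas": [[0,0,0,0.1,0],[0,0,0,0.05,0],[0,0,0,0,0]]}'|grep -E "pos|wrist"; python3 -m handwheel '{"deltas": [[0,0,0,-0.1,0],[0,0,0,-0.1,0]]}'|grep -E "pos|wrist"; python3 -m handwheel '{"deltas": [[0,0,0,-0.1,0],[0,0,0,0,0]]}'|grep -E "pos|wrist"
```

```text
tcp_pos: [0.5787, -0.1414, 0.1414]
wrist_force: [-0.4, 1.7, 7.3]
tcp_pos: [0.5787, -0.1414, 0.1494]
wrist_force: [-0.5, 0.9, 6.8]
tcp_pos: [0.5787, -0.1414, 0.1536]
wrist_force: [-1.0, 1.0, 7.0]
```

Not latched yet, as the spring still follows the fingers up. Pressing deeper in small steps.

```bash
python3 -m handwheel '{"deltas": [[0,0,0,0.15,0],[0,0,0,0.15,0],[0,0,0,0.1,0]]}'|grep -E "pos|wrist"; for k in 1; do python3 -m handwheel '{"deltas": [[0,0,0,0.06,0],[0,0,0,0,0]]}'|grep -E "pos|wrist"; done; python3 -m handwheel '{"deltas": [[0,0,0,-0.1,0],[0,0,0,-0.1,0],[0,0,0,0,0]]}'|grep -E "pos|wrist|gap"; python3 -c "
from h import *
d,P,_=cam('side'); cv2.imwrite('pics/side3.png',cv2.resize(d['frame'][170:320,270:430,::-1],None,fx=4,fy=4,interpolation=cv2.INTER_CUBIC))"
```

```text
tcp_pos: [0.5788, -0.1415, 0.1375]
wrist_force: [-2.3, 0.8, 9.0]
tcp_pos: [0.5788, -0.1415, 0.135]
wrist_force: [-0.5, 1.0, 8.3]
tcp_pos: [0.5788, -0.1414, 0.1434]
wrist_force: [-1.4, 1.7, 8.5]
finger_gap: 0.0427
```

View pics/side3.png

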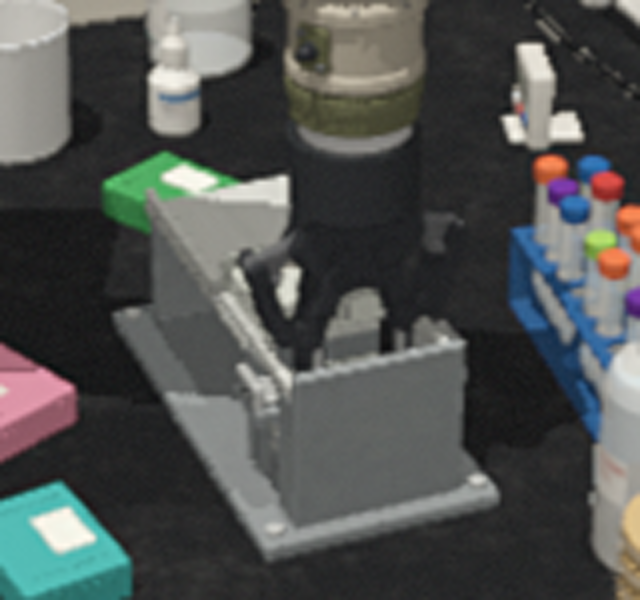

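Working it out: contact was at about TCP 0.19, so the latch height is TCP ≈0.152–0.155, and I simply haven't risen past it yet. Lifting slowly and watching the force.

```bash
python3 -m handwheel '{"deltas": [[0,0,0,-0.1,0],[0,0,0,-0.1,0],[0,0,0,-0.1,0],[0,0,0,0,0]]}'|grep -E "pos|wrist|gap"; python3 -m handwheel '{"deltas": [[0,0,0,-0.1,0],[0,0,0,0,0]]}'|grep -E "pos|wrist|gap"; python3 -m handwheel '{"deltas": [[0,0,0,-0.1,0],[0,0,0,0,0]]}'|grep -E "pos|wrist|gap"
```

```text
tcp_pos: [0.5782, -0.1415, 0.1541]
wrist_force: [0.1, 0.6, -0.2]
finger_gap: 0.0427
tcp_pos: [0.578, -0.1414, 0.1578]
wrist_force: [0.3, -0.1, -0.2]
finger_gap: 0.0428
tcp_pos: [0.5783, -0.1414, 0.1622]
wrist_force: [-0.0, 0.6, -1.1]
finger_gap: 0.0427
```

The force is zero at 0.154, so it is held. Backing away to behind cassette_2 and checking levelness by depth and picture.

```bash
python3 -m handwheel '{"deltas": [[0,0,0,-0.9,0],[0,0,0,-0.9,0],[0,0.9,0,0,0],[0,0.9,0,0,0],[0,0.9,0,0,0],[0,0.9,0,0,0],[0,0,0,0,0]]}'|grep -E "pos|wrist|gap"; cat > look.py <<'E'
from h import *
import sys
n=sys.argv[1]
d,P,_=cam("side"); cv2.imwrite(f"pics/{n}.png",cv2.resize(d["frame"][220:290,320:400,::-1],None,fx=8,fy=8,interpolation=cv2.INTER_CUBIC))
o=np.array([.5776,-.140]); a=np.radians(2.0); X=np.array([np.cos(a),np.sin(a)]); Y=np.array([-np.sin(a),np.cos(a)])
for c in("side","top"):
    if c=="top": d,P,_=cam("top")
    q=P.reshape(-1,3); q=q[~np.isnan(q[:,0])]; lx=(q[:,:2]-o)@X*1000; ly=(q[:,:2]-o)@Y*1000; zz=q[:,2]*1000
    for b in range(-30,120,12):
        m=(abs(lx)<38)&(abs(ly-b)<6)&(zz<135)&(zz>40)
        if m.sum()>3:
            A=np.c_[lx[m],np.ones(m.sum())]; k=np.linalg.lstsq(A,zz[m],rcond=None)[0]
            print(c,"y",b-90,"n",m.sum(),"z med %.1f mid %.1f slope_x(mm over 90) %.1f"%(np.median(zz[m]),k[1],k[0]*90))
E
python3 look.py side4
```

```text
tcp_pos: [0.5725, 0.0047, 0.234]
wrist_force: [-0.2, -0.8, -0.1]
finger_gap: 0.0426
side y -120 n 5 z med 112.0 mid 111.9 slope_x(mm over 90) -1.5
side y -84 n 22 z med 83.6 mid 83.6 slope_x(mm over 90) -1.0
side y -72 n 86 z med 82.6 mid 83.2 slope_x(mm over 90) 2.2
side y -60 n 463 z med 104.4 mid 102.6 slope_x(mm over 90) -3.8
side y -48 n 89 z med 119.8 mid 114.2 slope_x(mm over 90) 5.4
side y -36 n 80 z med 121.0 mid 120.8 slope_x(mm over 90) -0.3
side y -24 n 85 z med 120.7 mid 120.8 slope_x(mm over 90) -0.0
side y -12 n 74 z med 120.8 mid 120.8 slope_x(mm over 90) -1.2
side y 0 n 61 z med 120.5 mid 120.2 slope_x(mm over 90) 0.9
side y 12 n 4 z med 118.2 mid 117.3 slope_x(mm over 90) -3.9
side y 24 n 4 z med 96.1 mid 106.5 slope_x(mm over 90) 25.8
top y -120 n 162 z med 85.2 mid 90.5 slope_x(mm over 90) 3.3
top y -108 n 109 z med 83.3 mid 83.5 slope_x(mm over 90) -2.1
top y -96 n 111 z med 82.9 mid 83.3 slope_x(mm over 90) -1.9
top y -84 n 126 z med 83.0 mid 82.9 slope_x(mm over 90) -0.4
top y -72 n 112 z med 83.9 mid 83.8 slope_x(mm over 90) 1.7
top y -60 n 80 z med 115.4 mid 103.3 slope_x(mm over 90) -22.5
top y -48 n 129 z med 121.2 mid 121.3 slope_x(mm over 90) -0.4
top y -36 n 116 z med 121.6 mid 121.3 slope_x(mm over 90) -0.1
top y -24 n 109 z med 121.6 mid 121.4 slope_x(mm over 90) -0.2
top y -12 n 129 z med 121.4 mid 121.4 slope_x(mm over 90) -1.8
top y 0 n 63 z med 121.6 mid 121.3 slope_x(mm over 90) -0.7
top y 12 n 14 z med 95.2 mid 117.1 slope_x(mm over 90) 64.5
```

View pics/side4.png

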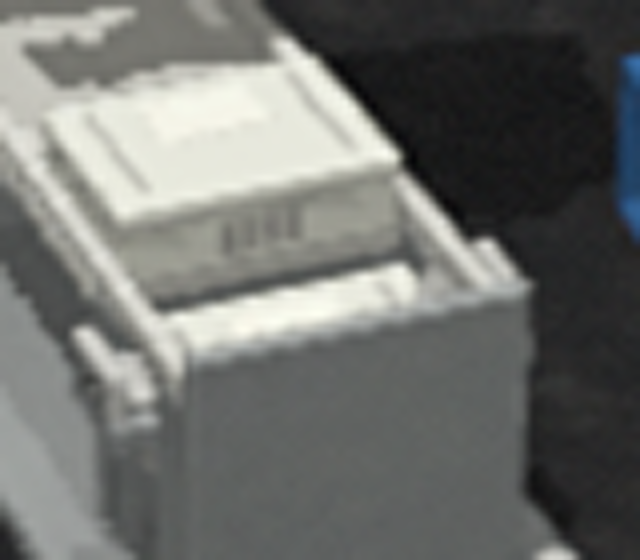

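Cassette_1's top is at 83 mm (12 mm below the deck) and level along and across, and its top face sits evenly at about (300,310), so both catches hold it. Cassette_2 waits at the mouth edge, front face at about (265,225). Now pushing cassette_2.

```bash
python3 -m handwheel '{"deltas": [[0,0,0,0.8,0],[0,0,0,0.6,0],[0,0,0,0.25,0],[0,-0.2,0,0,0],[0,-0.2,0,0,0],[0,-0.2,0,0,0],[0,-0.2,0,0,0],[0,-0.2,0,0,0],[0,-0.2,0,0,0],[0,-0.2,0,0,0],[0,-0.2,0,0,0],[0,-0.2,0,0,0],[0,-0.2,0,0,0],[0,-0.2,0,0,0],[0,-0.1,0,0,0]]}'|grep -E "pos|wrist"; python3 -m handwheel '{"deltas": [[0,-0.1,0,0,0]]}'|grep -E "pos|wrist"; python3 -m handwheel '{"deltas": [[0,-0.05,0,0,0]]}'|grep -E "pos|wrist"
```

```text
tcp_pos: [0.5761, -0.09, 0.1677]
wrist_force: [-0.8, 0.9, 0.2]
tcp_pos: [0.5762, -0.0936, 0.1678]
wrist_force: [0.9, 1.4, 0.7]
tcp_pos: [0.5763, -0.0955, 0.1678]
wrist_force: [-0.3, 0.8, 0.5]
```

```bash
python3 -m handwheel '{"deltas": [[0,-0.05,0,0,0]]}'|grep -E "pos|wrist"; python3 -m handwheel '{"deltas": [[0,-0.05,0,0,0]]}'|grep -E "pos|wrist"; python3 -m handwheel '{"deltas": [[0,-0.03,0,0,0],[0,0,0,0,0]]}'|grep -E "pos|wrist"
```

```text
tcp_pos: [0.5764, -0.0973, 0.1678]
wrist_force: [-0.9, 0.9, -0.8]
tcp_pos: [0.5764, -0.098, 0.1676]
wrist_force: [1.7, 9.2, -0.9]
tcp_pos: [0.5764, -0.0981, 0.1674]
wrist_force: [0.9, 9.6, -2.0]
```

```bash
python3 -m handwheel '{"deltas": [[0,0.2,0,0,0],[0,0,0,-0.9,0],[0,0,0,-0.8,0],[0,0.9,0,0,0],[0,0.9,0,0,0],[0,0,0,0,0]]}'|grep -E "clock|pos|wrist"; python3 look.py side5
```

```text
clock: 16.95
tcp_pos: [0.5735, -0.0188, 0.2363]
wrist_force: [-1.0, -0.6, -0.4]
side y -120 n 125 z med 117.0 mid 116.5 slope_x(mm over 90) -0.2
side y -108 n 93 z med 117.6 mid 117.5 slope_x(mm over 90) -0.1
side y -96 n 86 z med 117.5 mid 117.4 slope_x(mm over 90) -0.4
side y -84 n 90 z med 117.9 mid 117.7 slope_x(mm over 90) 0.3
side y -72 n 91 z med 117.7 mid 117.7 slope_x(mm over 90) 0.7
side y -60 n 32 z med 117.2 mid 117.2 slope_x(mm over 90) -0.2
side y -36 n 4 z med 95.1 mid 131.7 slope_x(mm over 90) 92.8
side y -24 n 50 z med 95.1 mid 95.1 slope_x(mm over 90) -0.3
side y -12 n 82 z med 94.5 mid 94.6 slope_x(mm over 90) 0.8
side y 0 n 73 z med 94.7 mid 94.9 slope_x(mm over 90) 0.5
side y 12 n 72 z med 94.4 mid 94.4 slope_x(mm over 90) -0.2
side y 24 n 77 z med 94.2 mid 94.2 slope_x(mm over 90) -0.8
top y -120 n 120 z med 117.3 mid 117.4 slope_x(mm over 90) 3.5
top y -108 n 123 z med 118.4 mid 118.2 slope_x(mm over 90) -0.7
top y -96 n 112 z med 118.0 mid 118.1 slope_x(mm over 90) 1.1
top y -84 n 125 z med 118.8 mid 118.8 slope_x(mm over 90) -1.2
top y -72 n 118 z med 119.0 mid 118.9 slope_x(mm over 90) -1.5
top y -60 n 136 z med 115.7 mid 109.5 slope_x(mm over 90) 3.4
top y -48 n 106 z med 95.5 mid 95.4 slope_x(mm over 90) -0.8
top y -36 n 70 z med 95.0 mid 94.9 slope_x(mm over 90) -2.0
top y -24 n 22 z med 94.9 mid 95.7 slope_x(mm over 90) 2.1
```

Cassette_2 sits level on the catches (top 118 mm, 3 mm down as described) against the stop. Pressing it down.

```bash
python3 -m handwheel '{"deltas": [[0,-0.8,0,0,0],[0,-0.8,0,0,0],[0,-0.8,0,0,0],[0,-0.66,0,0,0],[0,0,0,0,0],[0,0,0,0.5,0],[0,0,0,0.4,0],[0,0,0,0.1,0],[0,0,0,0.1,0],[0,0,0,0.1,0]]}'|grep -E "pos|wrist"; python3 -m handwheel '{"deltas": [[0,0,0,0.1,0],[0,0,0,0.1,0],[0,0,0,0.1,0],[0,0,0,0.1,0]]}'|grep -E "pos|wrist"; python3 -m handwheel '{"deltas": [[0,0,0,0.1,0],[0,0,0,0.1,0],[0,0,0,0.1,0],[0,0,0,0.1,0]]}'|grep -E "pos|wrist"; python3 -m handwheel '{"deltas": [[0,0,0,0.1,0],[0,0,0,0.1,0],[0,0,0,0,0]]}'|grep -E "pos|wrist"
```

```text
tcp_pos: [0.5785, -0.1429, 0.1882]
wrist_force: [-1.0, 0.0, 5.3]
tcp_pos: [0.579, -0.1434, 0.1735]
wrist_force: [-1.8, -0.2, 6.8]
tcp_pos: [0.579, -0.1434, 0.1577]
wrist_force: [-1.4, 0.6, 8.7]
tcp_pos: [0.579, -0.1434, 0.1496]
wrist_force: [-1.7, -0.2, 8.6]
```

```bash
python3 -m handwheel '{"deltas": [[0,0,0,0.1,0],[0,0,0,0.1,0],[0,0,0,0,0]]}'|grep -E "pos|wrist"; python3 -m handwheel '{"deltas": [[0,0,0,0.06,0],[0,0,0,0,0]]}'|grep -E "pos|wrist";  python3 -m handwheel '{"deltas": [[0,0,0,0.06,0],[0,0,0,0,0]]}'|grep -E "pos|wrist"; python3 -m handwheel '{"deltas": [[0,0,0,0.06,0],[0,0,0,0,0]]}'|grep -E "pos|wrist"
```

```text
tcp_pos: [0.579, -0.1434, 0.1417]
wrist_force: [-1.7, 0.8, 10.9]
tcp_pos: [0.579, -0.1434, 0.1402]
wrist_force: [-3.9, 1.1, 13.7]
tcp_pos: [0.5791, -0.1435, 0.1401]
wrist_force: [-7.5, 2.4, 27.4]
tcp_pos: [0.5791, -0.1435, 0.1399]
wrist_force: [-12.5, 3.7, 40.9]
```

It's at the platform's bottom stop, well beyond the latching depth. Rising slowly.

```bash
python3 -m handwheel '{"deltas": [[0,0,0,-0.12,0],[0,0,0,0,0]]}'|grep -E "pos|wrist"; python3 -m handwheel '{"deltas": [[0,0,0,-0.1,0],[0,0,0,-0.1,0],[0,0,0,0,0]]}'|grep -E "pos|wrist";  python3 -m handwheel '{"deltas": [[0,0,0,-0.1,0],[0,0,0,0,0]]}'|grep -E "pos|wrist"; python3 -m handwheel '{"deltas": [[0,0,0,-0.1,0],[0,0,0,0,0]]}'|grep -E "pos|wrist"; python3 -m handwheel '{"deltas": [[0,0,0,-0.1,0],[0,0,0,0,0]]}'|grep -E "pos|wrist"
```

```text
tcp_pos: [0.579, -0.1434, 0.1405]
wrist_force: [-2.3, 0.0, 9.7]
tcp_pos: [0.579, -0.1434, 0.1478]
wrist_force: [-1.4, 0.7, 9.6]
tcp_pos: [0.579, -0.1434, 0.1518]
wrist_force: [-1.3, -0.2, 9.0]
tcp_pos: [0.5785, -0.1431, 0.1541]
wrist_force: [-0.3, -0.2, -0.2]
tcp_pos: [0.5782, -0.1429, 0.1575]
wrist_force: [1.0, -0.1, 0.5]
```

The force dropped to zero at 0.154, so it latched. Lifting clear and checking.

```bash
python3 -m handwheel '{"deltas": [[0,0,0,-0.9,0],[0,0,0,-0.9,0],[0,0.9,0,0,0],[0,0.9,0,0,0],[0,0.9,0,0,0],[0,0.9,0,-0.3,0],[0,0.9,0,-0.3,0],[0,0,0,0,0]]}'|grep -E "clock|pos|wrist"; python3 look.py side6; python3 -c "
from h import *
d,P,_=cam('side'); cv2.imwrite('pics/side7.png',d['frame'][...,::-1])"
```

```text
clock: 23.18
tcp_pos: [0.5718, 0.0391, 0.2543]
wrist_force: [0.6, -0.7, -0.3]
side y -84 n 25 z med 83.5 mid 83.7 slope_x(mm over 90) 0.8
side y -72 n 83 z med 82.9 mid 82.8 slope_x(mm over 90) -0.0
side y -60 n 164 z med 86.7 mid 87.2 slope_x(mm over 90) -0.4
side y -48 n 119 z med 94.0 mid 93.0 slope_x(mm over 90) 0.6
side y -36 n 70 z med 94.7 mid 94.6 slope_x(mm over 90) -0.7
side y -24 n 85 z med 94.5 mid 94.7 slope_x(mm over 90) -0.0
side y -12 n 72 z med 94.9 mid 94.9 slope_x(mm over 90) -0.9
side y 0 n 73 z med 94.5 mid 94.5 slope_x(mm over 90) 0.5
side y 12 n 69 z med 94.3 mid 94.4 slope_x(mm over 90) -0.3
side y 24 n 82 z med 94.4 mid 94.4 slope_x(mm over 90) 0.1
top y -120 n 159 z med 84.6 mid 88.8 slope_x(mm over 90) -0.8
top y -108 n 108 z med 83.9 mid 84.0 slope_x(mm over 90) 0.1
top y -96 n 112 z med 83.1 mid 83.3 slope_x(mm over 90) -1.4
top y -84 n 125 z med 83.5 mid 83.5 slope_x(mm over 90) 0.2
top y -72 n 114 z med 83.8 mid 83.5 slope_x(mm over 90) 0.3
top y -60 n 107 z med 84.2 mid 84.5 slope_x(mm over 90) 0.4
top y -48 n 107 z med 95.1 mid 95.1 slope_x(mm over 90) 2.0
top y -36 n 111 z med 94.8 mid 94.8 slope_x(mm over 90) 1.8
top y -24 n 129 z med 95.2 mid 95.1 slope_x(mm over 90) 1.2
top y -12 n 110 z med 95.4 mid 95.7 slope_x(mm over 90) 0.9
top y 0 n 108 z med 94.8 mid 94.9 slope_x(mm over 90) 1.0
top y 12 n 122 z med 95.4 mid 94.9 slope_x(mm over 90) 1.0
top y 24 n 121 z med 95.0 mid 95.0 slope_x(mm over 90) 1.3
```

View pics/side6.png

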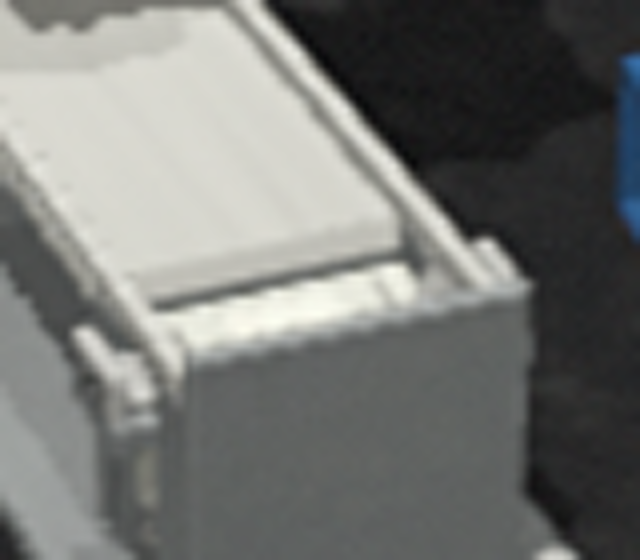

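View pics/side7.png

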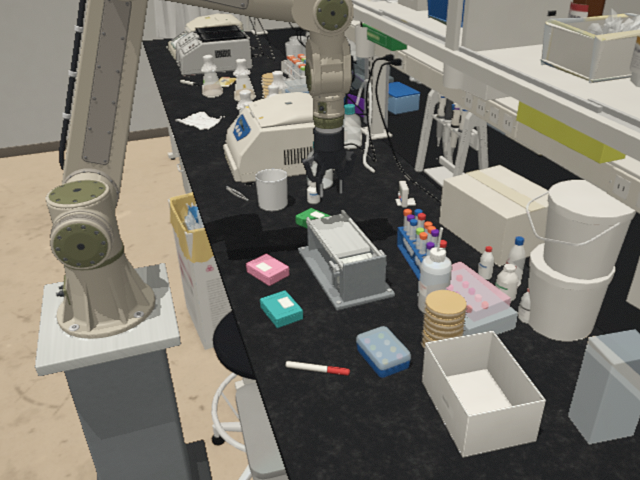

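The deck is empty and the upper cassette lies level at 83 mm under both catches, at about (345,258). The beaker (271,190), dropper, marker (318,367) and look-alikes are undisturbed, and the robot is clear. Handing in.

```bash
python3 -c "
from workcell import hand_in
print(hand_in())"
```

```text
the job is handed in; nothing more can be done
None
```

Both cassettes are in the column, one on the other and level, with the top one latched 12 mm below the deck; the objects around were left untouched, and the job was handed in at about 23 s on the robot's clock (limit 58 s), though on the second press the fingers briefly reached about 41 N on the wrist at the platform's bottom stop.

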